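# Clamp a guide pin in the V-block fixture

### The arm

A 6-joint arm with a two-finger parallel gripper is mounted at the origin on the work surface. World frame = base frame: x ahead of the robot, y to its left, z up, the work surface at z = 0. Lengths are in m, angles in rad, forces in N, time in s.
With the tool pointing down it reaches from about 0.25 to 0.775 m from the base axis. Payload 4 kg.
Tool frame: the origin (TCP) lies midway between the tips of the shut fingers; the grasp point (between the pads) lies 19 mm behind it; z points along the fingers, y is the line along which they close (so a half turn about z gives the same grasp; the last joint's range is limited). The gripper opens to 85 mm and grips with 20 to 120 N. Pads are 22 mm wide; open, the fingers measure 114 mm over their backs; the gripper's body (76 mm by 85 mm) begins 54 mm behind the grasp point. The pads swing forward as they close: fully open they stand 13 mm farther back than shut.
Start: joints at [-1.296, 0.087, 1.371, -0, 1.684, -0.103], TCP at [0.203, -0.511, 0.202] pointing down, gripper open.
Joint ranges: [-3.1, 3.1], [-0.76, 2.03], [0.27, 2.55], [-1.08, 4.22], [0.17, 2.65], [-2.57, 2.57]. Speed limits (rad/s): [2.79, 2.79, 3.14, 3.14, 3.14, 3.14].

### API

Orientations are given as a unit quaternion [x, y, z, w].
In Python, from rig import * gives the robot as it stands. The module is installed in compiled form; this text tells all that it offers.
- The arm moves only by the tool jog_arm, never from a script. Its argument "increments" is one flat list of numbers, 7 for each row, row after row: the shift along the tool's x, y, z in cm, then the turn, a rotation vector about the tool's x, y, z in rad, then the finger opening in cm, from 0 to 8.54. In form: [x, y, z, rx, ry, rz, claw, x, y, z, rx, ry, rz, claw, ...]. A call has 1 to 10 rows; each row shifts and turns the commanded pose from where the row before left it, along the tool's axes as they then stand; what a row does not reach is not made up. A row lasts 1/8 s, in which the tool goes at most 62.5 mm and 10.7 degrees, less where a joint would pass 70% of its speed; a pose out of reach is approached as far as the arm can. A call is refused whole if a number of a shift passes 6.25 or a number of a turn 0.188, either way. A call with a gripper value outside its range is refused whole. The fingers move at their own pace and stop on an object; "squeeze" is the grip in N (left out, the last holds). Time passes only in rows, so rows that do not move let the fingers close. It gives the time, the measured TCP pose, the force, the opening and the grip force at its end, in the units of the state.
- get_obs(): the state, without advancing time (a new reading comes with each control period).
- snapshot(name): name is "side" or "top" or "wrist"; returns (picture, depth): 400x640x3 uint8, red, green, blue; 400x640 float32, m along the optical axis (not along the pixel's ray), 0 where there is no reading.
- calibration(name): a dict with "intrinsics" (3x3 intrinsics, pixels), "world_to_cam" (4x4, takes a point from world to camera coordinates). Camera axes: x right, y down, z forward; pixel columns grow to the right and rows downward; lengths in m; the calibration is good to about 2 mm. A picture is of the moment at which its call begins: read the wrist's pose just before it. calibration takes no time and is no camera call; for the wrist camera it gives the pose at the moment of the call.
- job_done(): hands the job in; it is judged then, once.
The state is a dict: "time_s": time; "joint_positions": joint angles; "joint_velocities": joint speeds; "tau": joint torques, N m; "position": TCP position; "orientation": TCP orientation; "contact_force": force on the tool from outside, world axes, zero at the start; "moment": the same for the moment, N m; "opening": opening from 0.0 (shut) to 1.0 (fully open); "grasp_force": force on a finger pad.
Only numpy, scipy, OpenCV 4.12 (cv2) and the standard library are available. Lean on these libraries where they do the work, as an engineer would, in place of code of your own. Each camera call takes 0.05 s, during which the arm holds its last target. There are 200 camera calls.

### The job

Take the longer of the two steel pins from the wooden rack and lay it gently in the V-block fixture, without dropping it; slide it along the V until its end is home against the end stop. Then swing the clamp strap over and press it down until its screw bears firmly on the pin and stays tight after you let go, feeling for the contact and never forcing pin, stop or strap; leave everything else where it is.

Things in the scene. Friction and masses are not known exactly. Their poses are not given: they have to be found in the camera images.
- pin_center (a point): Centre of the longer steel pin, the one to clamp: plain cylinder, 24 mm diameter, 110 mm long, 0.25 to 0.5 kg, ends alike, its x axis along the pin. Starts level in either place of the rack, axis 32 mm above the table. Grip it across its middle from above: the rack is open there.
- short_pin_center (a point): Centre of the other pin, 24 mm diameter but only 76 mm long, parallel to the first, 90 mm beside it in the rack. Must stay.
- rack: Plywood rack, fixed: floor 100 x 170 mm, 8 mm thick; the pins lie along its x axis on two ribs (8 mm thick, at x = -29 and +29 mm, 20 mm high, lugs to 25 mm), at y = -45 and +45 mm. Origin at the centre of its underside.
- vee (a point): Middle of the fixed V-block, on the axis line of a seated pin, 47 mm above the table. x runs along the groove to the stop, y across, z up. Two 90-degree V saddles 18 mm long, 48 mm wide, centred at x = -37 and +37 mm, tops 2 mm below the axis line; between them (x -28 to 28) a gap 33 mm deep under the axis line leaves room for fingers. Base plate 14 mm thick, x -65 to 85, y -125 to 55.
- stop: End stop: upright steel plate 10 mm thick, 36 mm wide, top 8 mm above the pin axis. Origin on its face towards the pin, on the pin axis; axes as vee. Locked, 50 to 60 mm along x from vee. A pin at home has its centre 55 mm before this point. The V is oiled: sliding the pin takes 1 to 4 N; 8 to 20 N at the stop is plenty, over 35 N bruises the pin.
- strap_hinge (a point): Middle of the strap's hinge axis, which is parallel to the groove: 95 mm to the -y side of vee and 39 mm above it. Two cheeks hold it, 46 mm wide over all in x, 26 mm in y, tops 12 mm above this point. Axes as the strap's own: x along the hinge, y along the strap to its handle.
- strap (a joint): Strap angle, rad: 0 = level over the groove, grows as it opens (-0.15 to 2.35); starts open at 1.8 to 2.15, leaning back. Steel, 26 x 10 mm. The hinge is stiff (0.8 N m friction: about 4 to 7 N at the handle) and stays where it is left, also when pressed tight. It tightens on the pin somewhere in -0.06 to +0.06: see the screw.
- strap_screw (a point): Point in the strap's middle plane, 95 mm from the hinge, where the clamp screw passes through. Its brass foot, 18 mm across, bears on the pin; its face is 22 to 32 mm from this point, on the groove side: the setting is locked and not measured, so contact must be felt.
- strap_handle (a point): Middle of the strap's handle: a round cross bar, 14 mm diameter, 70 mm long, parallel to the hinge and 145 mm from it. Push it over from behind and press it down from above, e.g. with closed fingers. About 10 to 20 N down on it, hinge friction included, clamps firmly; over 30 N is too much.
- tape: White ring-shaped tape roll, 68 mm across, 14 mm high, flat on the table. Bystander.
- pliers: Green-handled pliers, 180 mm long, flat on the table. Bystander.
- bar: Square steel bar 22 x 140 x 22 mm. Bystander.
- insert: Stepped steel mould insert 70 x 50 mm, 34 mm high. Bystander.
- oil: Grey oil bottle, 56 mm across, 130 mm high. Bystander.
- bolt: Bolt standing on its head, 24 mm across, 45 mm high. Bystander.
Things that resemble listed ones, but are neither listed nor needed, are in the scene too. What is shaped like the part that bears vee but purple or red is not meant.

How it is judged:
On the way, in this order (a step that is already met when the one before it is completed fails the run):
1. the longer pin lies centred in the V saddles (angle between the x axis of pin_center and the x axis of vee, either way round below 0.04 rad and y of pin_center in the frame of vee between -0.003 and 0.003 m and z of pin_center in the frame of vee between -0.003 and 0.003 m and x of pin_center in the frame of vee between -0.03 and 0.03 m), for 0.2 s.
2. with the pin home against the stop, the strap bears on it with more than 4 N (all of step 1 and x of pin_center in the frame of stop between -0.0575 and -0.053 m and contact force between strap and pin above 4 N), for 0.2 s.
At the end, for the whole second after the job is handed in: The longer pin lies at rest in both V saddles (axis within 3 mm across and in height, 0.04 rad), its end within 2.5 mm of the stop; the strap is down (below 0.2 rad), its screw bearing on the pin with more than 4 N, untouched; bystanders within 20 mm of where they were (all of step 2 and value of joint strap below 0.2 rad and linear speed of pin below 0.02 m/s).
It fails at once if strap forced onto the pin with more than 60 N (contact force between strap and pin above 60 N).
It fails at once if pin rammed against the stop with more than 35 N (contact force between stop and pin above 35 N).
It fails at once if pin dropped into the V: falling faster than 0.6 m/s (about 18 mm of fall) close above it (horizontal distance between pin_center and vee below 0.05 m and height (world z) of pin_center below 0.09 m and linear speed of pin above 0.6 m/s).
It fails at once if one of the bystanders (shorter pin, tape ring, pliers, bar, insert, oil bottle, bolt) moved more than 20 mm (distance of any of short_pin_center, tape, pliers, bar, insert, oil, bolt from where it was at the start of the episode above 0.02 m).
It also fails if it takes over 70 s, if anything falls off the work surface, if the arm or the gripper's body presses on something with over 40 N, if the wrist force passes 120 N, or if a joint passes its speed limit or range.

## Working session

There is one attempt and no reset: what is moved stays moved. The work goes in short steps, Python scripts to look and compute and a tool call to move; the robot and the scene stay as the last step left them, time stands still between calls to the robot, and variables do not carry over. Pictures are saved under pics/ and viewed, at most 10 in all, crops included, and the job is handed in when it is done.

Besides the shell and the picture viewer there is one more tool, called after "Request:" in YAML: its name, and indented under it one key for each argument. jog_arm: Moves the arm, as the interface text tells. Its arguments: {"type":"object","properties":{"increments":{"type":"array","items":{"type":"number"}},"squeeze":{"type":"number"}},"required":["increments"]}

```bash
mkdir -p pics; cat > h.py <<'E'
from rig import *
import numpy as np, cv2
from scipy.spatial.transform import Rotation as R
def grab(n):
    c=calibration(n); p,d=snapshot(n); K=np.array(c["intrinsics"]); T=np.array(c["world_to_cam"])
    np.savez(f"pics/{n}.npz",p=p,d=d,K=K,T=T); return p,d,K,T
def load(n):
    z=np.load(f"pics/{n}.npz"); return z["p"],z["d"],z["K"],z["T"]
def cloud(d,K,T):
    v,u=np.mgrid[:d.shape[0],:d.shape[1]]
    P=np.stack([(u-K[0,2])*d/K[0,0],(v-K[1,2])*d/K[1,1],d],-1)
    return (P-T[:3,3])@T[:3,:3]
E
python3 - <<'E'
from h import *
for n in("top","side"):
    p,d,K,T=grab(n); cv2.imwrite(f"pics/{n}1.png",p[...,::-1])
    print(n,K[0,0],np.linalg.inv(T)[:3].round(3).tolist())
E
```

```text
top 372.92900523614225 [[0.006, -0.986, 0.17, 0.365], [-0.999, -0.012, -0.037, 0.059], [0.038, -0.169, -0.985, 0.963]]
side 406.22607773269533 [[-0.891, -0.334, 0.307, 0.241], [-0.453, 0.627, -0.633, 0.668], [0.019, -0.703, -0.71, 0.794]]
```

View pics/top1.png

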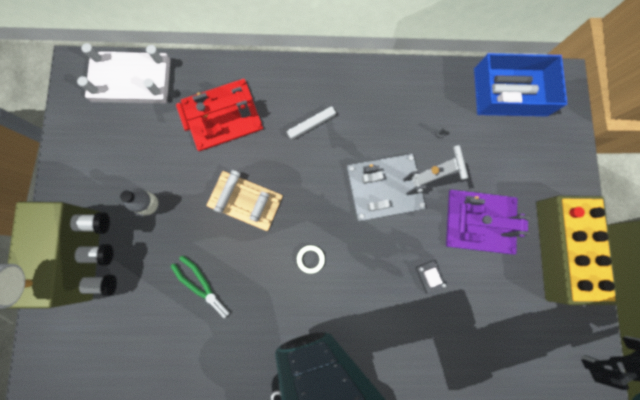

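View pics/side1.png

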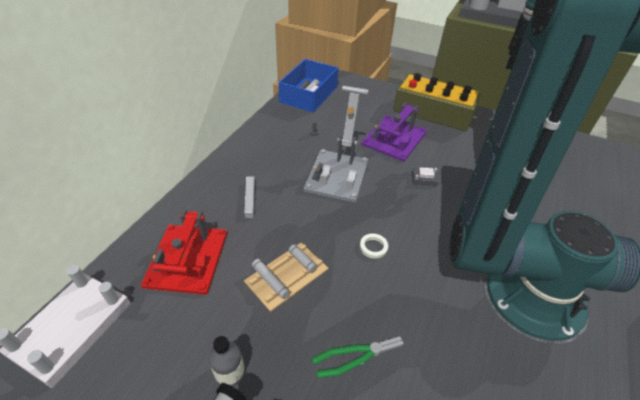

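The long pin is the left one at (229,190) in the top view. Lookalikes are the short pin at (258,206), the rods in the blue bin at (515,85), and the red (220,115) and purple (485,220) fixtures. The grey V-block is at (387,187), with its strap leaning right and the handle at (460,163).

```bash
python3 - <<'E'
from h import *
p,d,K,T=load("top"); C=cloud(d,K,T)
a=cv2.resize(p[160:240,200:290],None,fx=4.4,fy=4.4,interpolation=cv2.INTER_CUBIC)
b=cv2.resize(p[140:230,340:480],None,fx=3.9,fy=3.9,interpolation=cv2.INTER_CUBIC)
im=np.zeros((352,396+546,3),np.uint8); im[:a.shape[0],:396]=a[:352]; im[:351,396:]=b[:351]
cv2.imwrite("pics/crop1.png",cv2.resize(im,(800,299))[...,::-1])
print((d==0).mean(), "table z",np.median(C[230:250,330:360,2]))
# rack pins: z>0.035 in region
def reg(u0,u1,v0,v1,z0,z1):
    c=C[v0:v1,u0:u1].reshape(-1,3); return c[(c[:,2]>z0)&(c[:,2]<z1)]
c=reg(200,290,165,235,.034,.06)
_,l,cen=cv2.kmeans(c[:,:2].astype(np.float32),2,None,(3,50,1e-5),5,cv2.KMEANS_PP_CENTERS)
for i in(0,1):
    q=c[l[:,0]==i]; r=cv2.minAreaRect((q[:,:2]*1000).astype(np.float32)); print("pin",len(q),r,q[:,2].max(),q.mean(0))
c=reg(200,290,165,235,.004,.06); print("rack",cv2.minAreaRect((c[:,:2]*1000).astype(np.float32)))
c=reg(335,430,145,230,.008,.020); print("base",cv2.minAreaRect((c[:,:2]*1000).astype(np.float32)),np.median(c[:,2]))
# height map of vee
for v in range(150,224,4): print(v,(C[v,340:480:4,2]*1000).round().astype(int).tolist())
E
```

```text
0.00403515625 table z 0.0004803625824514712
pin 277 ((501.0860290527344, 167.81163024902344), (23.519502639770508, 75.34550476074219), 68.10250854492188) 0.04831810765935834 [0.50056599 0.16720433 0.04169547]
pin 402 ((538.4485473632812, 249.1375274658203), (23.866174697875977, 109.5614013671875), 68.86551666259766) 0.04947057957826797 [0.53753742 0.24849519 0.04167976]
rack ((517.2244262695312, 208.6698455810547), (184.75701904296875, 217.99354553222656), 7.292078971862793)
base ((561.2213134765625, -158.49473571777344), (150.48052978515625, 180.5797882080078), 10.998677253723145) 0.014411718127726146
150 [1, 0, -4, -2, 0, 0, -1, -1, -3, 2, 3, 0, 2, 0, 0, 1, 0, 2, 1, 1, -2, 0, -1, 0, 1, -1, 1, 2, 0, 229, 229, 1, 2, 2, 2]
154 [-2, 1, 1, 0, 0, 1, -1, 3, 3, 1, 0, 0, 1, 1, 0, -1, -2, 1, 15, 1, 1, 1, 0, -1, 1, 0, 2, 0, 0, 227, 229, -1, 0, 2, 1]
158 [1, 1, -1, -2, -5, 2, 1, 3, 0, 0, 2, 1, 17, 13, 14, 14, 14, 15, 21, 0, 0, 0, 3, 2, -3, 0, 0, -2, 2, 963, 963, 2, -2, -1, -1]
162 [1, 3, -2, 3, 1, 1, 16, 12, 16, 11, 15, 16, 15, 14, 15, 12, 14, 13, 16, 3, -1, 3, 0, 1, 2, -2, 185, 199, 209, 215,
[... 1387 characters left out ...]
3, -2, 2, 0, 0, 12, 15, 15, 17, 38, 44, 49]
206 [0, -2, 1, 3, 13, 16, 18, 19, 47, 36, 33, 40, 45, 14, 12, 12, 14, 15, 16, 14, 21, 16, 2, 1, 1, 3, -2, 2, 14, 14, 86, 94, 47, 36, 33]
210 [1, 0, 3, 2, 8, 11, 18, 15, 21, 15, 15, 12, 14, 14, 17, 13, 14, 14, 13, 4, 1, -1, -2, 2, 0, 2, 2, 6, 13, 17, 86, 94, 47, 35, 39]
214 [3, -1, -1, -1, 2, 19, 16, 14, 12, 17, 14, 15, 15, 12, 0, 3, 2, 1, 0, 1, -2, 0, 2, 1, 1, -1, -1, 7, 16, 14, 88, 92, 92, 93, 92]
218 [1, -2, -2, 1, 0, 14, 13, 11, 6, -1, 0, 1, -3, 3, -2, 1, 2, 1, 0, 0, -1, -2, 0, -1, -1, -2, 0, 9, 14, 15, 88, 94, 91, 91, 91]
222 [-1, -2, 2, -1, 0, 0, 3, 0, 0, -2, 0, -2, 0, 4, 0, 2, 3, -2, 0, 0, 3, 2, 3, 2, 5, -3, 4, 10, 13, 12, 92, 89, 93, 90, 93]
```

View pics/crop1.png

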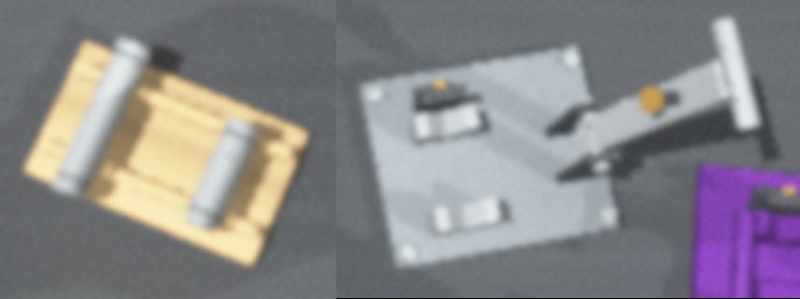

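The close crop confirms it: the long pin at crop (100,115) measures 110 mm against 75 mm for the short one. The grey V-block has its base at 11°, with saddles at crop (445,122) and (470,213), the dark stop at (440,95), and the strap leaning right.

```bash
cat >> h.py <<'E'
def go(p,axis=None,mod=np.pi):
    """print the shift (in current tool axes, cm) and turn about tool z to put TCP at p with tool x along +-axis (world yaw deg)"""
    o=get_obs(); A=R.from_quat(o["orientation"]); M=A.as_matrix()
    tz=0
    if axis is not None:
        a=np.deg2rad(axis); w=M.T@[np.cos(a),np.sin(a),0]; tz=(np.arctan2(w[1],w[0])+np.pi/2)%np.pi-np.pi/2
    print("tool x,y,z",M.T.round(3).tolist()); print("shift cm",(M.T@(np.array(p)-o["position"])*100).round(2),"turn z",round(tz,3),"j",np.round(o["joint_positions"],2),"F",np.round(o["contact_force"],1),"t",o["time_s"])
E
python3 - <<'E'
from h import *
p,d,K,T=load("top"); C=cloud(d,K,T)
go([.538,.249,.16],-22.5)
a=np.deg2rad(11); X=np.array([np.cos(a),np.sin(a)]);Y=np.array([-X[1],X[0]])
v=np.array([.5447,-.126])
c=C[140:230,340:480].reshape(-1,3)
q=np.c_[(c[:,:2]-v)@X,(c[:,:2]-v)@Y,c[:,2]-.047]*1000
def m(n,s): s=q[s];print(n,len(s),s.min(0).round(1),s.max(0).round(1),s.mean(0).round(1))
m("saddle tops",(abs(q[:,0])<47)&(abs(q[:,1])<28)&(q[:,2]>-25)&(q[:,2]<3))
m("stop",(q[:,0]>40)&(abs(q[:,1])<28)&(q[:,2]>2))
m("near",(q[:,0]<-20)&(abs(q[:,1])<35)&(q[:,2]>-25)&(q[:,2]<3))
m("handle",(q[:,2]>172)&(q[:,2]<300))
E
```

```text
tool x,y,z [[0.929, 0.369, 0.0], [0.369, -0.929, -0.002], [-0.001, 0.002, -1.0]]
shift cm [ 59.19 -58.24   4.27] turn z 0.77 j [-1.3   0.09  1.37  0.    1.68 -0.1 ] F [-0.4 -0.2  0.7] t 0.1
saddle tops 329 [-46.3 -24.3 -24.8] [45.9 24.3  2.2] [-0.5  0.8 -8. ]
stop 70 [ 50.7 -18.2   2.4] [66.4 18.3 11.7] [56.4  0.1  7.3]
near 162 [-46.3 -24.2 -24.8] [-28.   24.3   2.2] [-37.9   0.9  -7.9]
handle 236 [ -35.4 -150.5  173.1] [  34.6 -136.2  185.4] [  -1.  -142.1  180.7]
```

Request:
jog_arm:
  increments: [3.9, -3.85, 0, 0, 0, 0, 8.5, 3.9, -3.85, 0, 0, 0, 0, 8.5, 3.9, -3.85, 0, 0, 0, 0, 8.5, 3.9, -3.85, 0, 0, 0, 0, 8.5, 3.9, -3.85, 0, 0, 0, 0, 8.5, 3.9, -3.85, 0, 0, 0, 0, 8.5, 3.9, -3.85, 0, 0, 0, 0, 8.5, 3.9, -3.85, 0, 0, 0, 0, 8.5, 3.9, -3.85, 0, 0, 0, 0, 8.5, 3.9, -3.85, 0, 0, 0, 0, 8.5]

```text
time_s: 1.35
position: [0.4236, -0.0077, 0.2021]
orientation: [0.982, 0.188, -0.0, 0.0]
contact_force: [0.6, -0.5, -0.1]
opening: 0.995
grasp_force: 0.0
```

Request:
jog_arm:
  increments: [4.0, -3.95, 0, 0, 0, 0, 8.5, 4.0, -3.95, 0, 0, 0, 0, 8.5, 4.0, -3.95, 0, 0, 0, 0, 8.5, 4.0, -3.95, 0, 0, 0, 0, 8.5, 4.0, -3.95, 0, 0, 0, 0, 8.5, 0, 0, 1, 0, 0, 0.18, 8.5, 0, 0, 1, 0, 0, 0.18, 8.5, 0, 0, 1, 0, 0, 0.18, 8.5, 0, 0, 1, 0, 0, 0.18, 8.5, 0, 0, 0, 0, 0, 0.05, 8.5]

```text
time_s: 2.6
position: [0.5354, 0.2475, 0.1602]
orientation: [0.981, -0.196, -0.002, 0.001]
contact_force: [-0.4, 0.7, 0.2]
opening: 0.996
grasp_force: 0.0
```

```bash
python3 - <<'E'
from h import *
p,d,K,T=grab("wrist"); cv2.imwrite("pics/w1.png",p[...,::-1]); C=cloud(d,K,T)
c=C.reshape(-1,3); c=c[(d.ravel()>0)&(abs(c[:,0]-.538)<.075)&(abs(c[:,1]-.249)<.045)&(c[:,2]>.034)&(c[:,2]<.06)]
r=cv2.minAreaRect((c[:,:2]*1000).astype(np.float32)); print(len(c),r,np.percentile(c[:,2],98))
xy=c[:,:2]-c[:,:2].mean(0); e=np.linalg.svd(xy,full_matrices=False)[2][0]; print(np.rad2deg(np.arctan2(e[1],e[0])))
go([r[0][0]/1000,r[0][1]/1000,.0135],-22.5)
E
```

```text
3086 ((538.8439331054688, 252.41648864746094), (23.273456573486328, 110.16397857666016), 67.65281677246094) 0.04380135724700276
157.85676533341413
tool x,y,z [[0.923, -0.385, -0.002], [-0.385, -0.923, 0.002], [-0.003, -0.001, -1.0]]
shift cm [ 0.14 -0.59 14.73] turn z -0.002 j [ 0.34  0.19  1.34 -0.    1.62  2.3 ] F [0.6 0.3 0.5] t 2.65
```

View pics/w1.png

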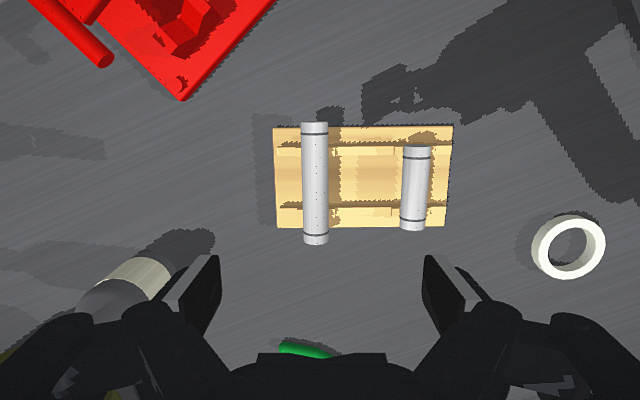

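The long pin is upright at (315,183), centred between the fingers, with the short pin clear at (415,187). Descending and gripping.

Request:
jog_arm:
  increments: [0.1, -0.5, 4.5, 0, 0, 0, 7, 0, 0, 4.5, 0, 0, 0, 7, 0, 0, 3.7, 0, 0, 0, 6, 0, 0, 2.0, 0, 0, 0, 6, 0, 0, 0, 0, 0, 0, 6]

```text
time_s: 3.28
position: [0.5372, 0.2513, 0.0127]
orientation: [0.981, -0.195, -0.002, 0.001]
contact_force: [0.1, 0.2, -0.3]
opening: 0.705
grasp_force: 0.0
```

Request:
jog_arm:
  increments: [0, 0, 0, 0, 0, 0, 2, 0, 0, 0, 0, 0, 0, 2, 0, 0, 0, 0, 0, 0, 2, 0, 0, 0, 0, 0, 0, 1.8, 0, 0, 0, 0, 0, 0, 1.8, 0, 0, 0, 0, 0, 0, 1.8]
  squeeze: 45

```text
time_s: 4.03
position: [0.5392, 0.252, 0.0154]
orientation: [0.981, -0.195, 0.0, 0.0]
contact_force: [-0.5, 0.2, 0.3]
opening: 0.207
grasp_force: 0.0
```

```bash
python3 - <<'E'
from h import *
print(get_obs())
p,d,K,T=grab("wrist"); cv2.imwrite("pics/w2.png",p[...,::-1])
E
```

```text
{'time_s': 4.025, 'joint_positions': array([ 3.42091503e-01,  2.92591300e-01,  1.51129424e+00, -1.34466540e-04,
        1.33773196e+00,  2.30507490e+00]), 'joint_velocities': array([-0.00020458, -0.00058369,  0.00122278,  0.00025271, -0.00077044,
       -0.00046824]), 'tau': array([ 5.41438530e-04, -4.12874794e+01, -2.86058450e+01, -3.38778873e-04,
       -1.36246308e-04, -1.04424209e-04]), 'position': array([0.53921723, 0.25204314, 0.01539459]), 'orientation': array([ 9.80838216e-01, -1.94823999e-01,  2.28614584e-05,  6.25372565e-05]), 'contact_force': array([-0.47452593,  0.17772247,  0.34153428]), 'moment': array([ 0.03049961,  0.00467903, -0.0433214 ]), 'grasp_force': 0.0, 'opening': 0.20676907373073156}
```

View pics/w2.png

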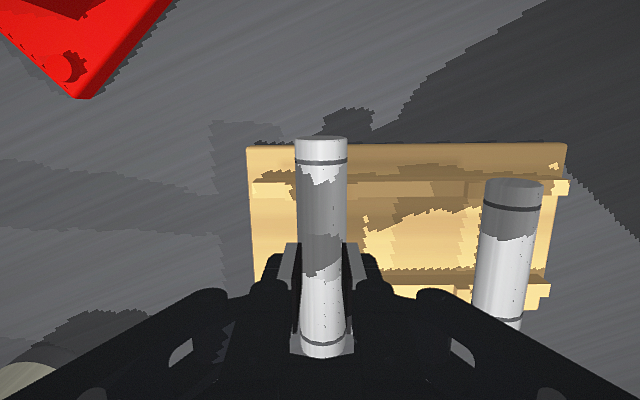

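```bash
python3 - <<'E'
from h import *
p,d,K,T=load("wrist"); C=cloud(d,K,T)
def pr(P): q=T[:3,:3]@P+T[:3,3]; return (K@q/q[2])[:2].round()
o=get_obs(); t=o["position"]; M=R.from_quat(o["orientation"]).as_matrix()
print("cam",np.linalg.inv(T)[:3,3].round(3),"tcp",pr(t),"grasp",pr(t-.019*M[:,2]))
c=C.reshape(-1,3); ok=d.ravel()>0; L=(c-t)@M*1000   # tool frame mm
for v in range(140,400,15):
    print(v,[(int(u),)+tuple(L.reshape(*d.shape,3)[v,u].round().astype(int)) for u in (285,296,320,350)])
E
```

```text
cam [0.601 0.227 0.186] tcp [322. 237.] grasp [323. 251.]
140 [(285, np.int64(50), np.int64(-20), np.int64(16)), (296, np.int64(53), np.int64(-12), np.int64(-20)), (320, np.int64(54), np.int64(-1), np.int64(-27)), (350, np.int64(50), np.int64(15), np.int64(15))]
155 [(285, np.int64(43), np.int64(-20), np.int64(8)), (296, np.int64(47), np.int64(-12), np.int64(-20)), (320, np.int64(48), np.int64(-1), np.int64(-27)), (350, np.int64(43), np.int64(15), np.int64(8))]
170 [(285, np.int64(35), np.int64(-20), np.int64(8)), (296, np.int64(40), np.int64(-12), np.int64(-19)), (320, np.int64(41), np.int64(-1), np.int64(-28)), (350, np.int64(35), np.int64(15), np.int64(9))]
185 [(285, np.int64(31), np.int64(-18), np.int64(-9)), (296, np.int64(33), np.int64(-12), np.int64(-18)), (320, np.int64(35), np.int64(-1), np.int64(-28)), (350, np.int64(31), np.int64(13), np.int64(-9))]
200 [(285, np.int64(18), np.int64(-21), np.int64(9)), (296, np.int64(25), np.int64(-12), np.int64(-17)), (320, np.int64(28), np.int64(-1), np.int64(-29)), (350, np.int64(18), np.int64(15), np.int64(8))]
215 [(285, np.int64(10)
[... 1949 characters left out ...]
int64(-1), np.int64(-28)), (350, np.int64(-85), np.int64(18), np.int64(16))]
365 [(285, np.int64(11), np.int64(-9), np.int64(-107)), (296, np.int64(10), np.int64(-6), np.int64(-106)), (320, np.int64(10), np.int64(-1), np.int64(-106)), (350, np.int64(10), np.int64(6), np.int64(-106))]
380 [(285, np.int64(10), np.int64(-8), np.int64(-110)), (296, np.int64(10), np.int64(-6), np.int64(-111)), (320, np.int64(10), np.int64(-1), np.int64(-111)), (350, np.int64(10), np.int64(6), np.int64(-111))]
395 [(285, np.int64(10), np.int64(-8), np.int64(-114)), (296, np.int64(10), np.int64(-6), np.int64(-114)), (320, np.int64(11), np.int64(-1), np.int64(-115)), (350, np.int64(11), np.int64(5), np.int64(-116))]
```

The pin is centred in the pads: its centre is at tool x≈+1.5 mm, y≈-1 mm, with its top 28 mm behind the TCP. I'll close further, since the opening may not be an exact pad gap.

Request:
jog_arm:
  increments: [0, 0, 0, 0, 0, 0, 0, 0, 0, 0, 0, 0, 0, 0, 0, 0, 0, 0, 0, 0, 0, 0, 0, 0, 0, 0, 0, 0]
  squeeze: 45

```text
time_s: 4.58
position: [0.5392, 0.252, 0.0154]
orientation: [0.981, -0.195, -0.0, 0.0]
contact_force: [-0.3, 0.1, -0.1]
opening: -0.0
grasp_force: 0.0
```

```bash
python3 - <<'E'
from h import *
p,d,K,T=grab("wrist"); cv2.imwrite("pics/w3.png",p[...,::-1])
C=cloud(d,K,T);o=get_obs(); t=o["position"]; M=R.from_quat(o["orientation"]).as_matrix(); L=(C-t)@M*1000
for u in(320,): print([L[v,u].round().astype(int).tolist() for v in range(140,360,20)])
for v in (150,200,230): print([L[v,u].round().astype(int).tolist() for u in range(285,360,8)])
E
```

```text
[[54, -1, -28], [46, -1, -28], [37, -1, -28], [28, -1, -28], [19, -1, -27], [9, -1, -27], [10, -1, -51], [10, -1, -66], [2, -1, -66], [-5, -1, -66], [-42, -1, -30]]
[[46, -20, 9], [46, -15, 7], [50, -9, -25], [50, -6, -27], [50, -2, -27], [50, 1, -28], [50, 4, -26], [49, 8, -23], [46, 14, 9], [46, 18, 7]]
[[23, -19, -8], [19, -16, 8], [27, -10, -23], [28, -6, -27], [28, -2, -27], [28, 1, -27], [28, 5, -26], [27, 8, -24], [19, 15, 8], [18, 19, 9]]
[[2, -21, 7], [1, -16, 7], [12, -10, -22], [13, -6, -26], [14, -3, -26], [14, 1, -28], [13, 5, -25], [12, 9, -23], [1, 15, 8], [1, 19, 8]]
```

View pics/w3.png

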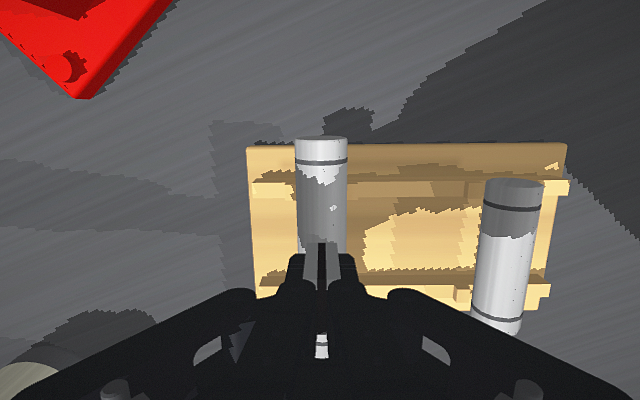

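The fingers have closed above the pin: their tips end at row 243, about 35 mm behind the reported TCP, with the pin top at -28 mm. I'll check this independently with the side camera.

```bash
python3 - <<'E'
from h import *
o=get_obs(); t=o["position"]; M=R.from_quat(o["orientation"]).as_matrix()
p,d,K,T=grab("side"); C=cloud(d,K,T); L=(C-t)@M*1000
q=T[:3,:3]@t+T[:3,3]; u,v=(K@q/q[2])[:2].astype(int); print(u,v)
cv2.imwrite("pics/s2.png",cv2.resize(p[max(v-130,0):v+50,u-90:u+90],None,fx=3,fy=3,interpolation=cv2.INTER_CUBIC)[...,::-1])
m=(abs(L[...,0])<13)&(abs(L[...,1])<22)&(d>0)
dark=p.max(-1)<70
s=L[m&dark]; print(len(s),np.histogram(s[:,2],bins=range(-120,31,10)))
s=L[m&~dark]; print(len(s),np.histogram(s[:,2],bins=range(-120,31,10)))
E
```

```text
270 282
183 (array([21, 13, 14, 46, 46,  8, 11,  8,  1,  0,  0,  0,  0,  0,  0]), array([-120, -110, -100,  -90,  -80,  -70,  -60,  -50,  -40,  -30,  -20,
        -10,    0,   10,   20,   30]))
525 (array([ 0,  0,  0,  1,  5, 13, 25, 23, 21, 46, 12,  1, 68, 11,  0]), array([-120, -110, -100,  -90,  -80,  -70,  -60,  -50,  -40,  -30,  -20,
        -10,    0,   10,   20,   30]))
```

View pics/s2.png

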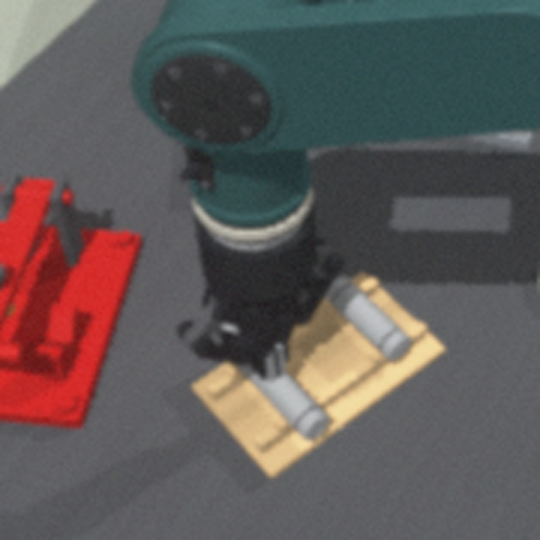

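Both views agree: the fingers closed just above the pin, so the real fingertips sit about 33 mm behind the reported TCP. I'll reopen, descend 3 cm with a force check, and use that offset from here on.

Request:
jog_arm:
  increments: [0.1, -0.1, 0, 0, 0, 0, 6, 0, 0, 0, 0, 0, 0, 6, 0, 0, 0, 0, 0, 0, 6, 0, 0, 0, 0, 0, 0, 6, 0, 0, 1, 0, 0, 0, 6, 0, 0, 1, 0, 0, 0, 6, 0, 0, 0.7, 0, 0, 0, 6, 0, 0, 0.3, 0, 0, 0, 6, 0, 0, 0, 0, 0, 0, 6]

```text
time_s: 5.8
position: [0.5404, 0.2525, -0.015]
orientation: [0.981, -0.195, -0.0, 0.0]
contact_force: [0.4, 0.5, 0.0]
opening: 0.703
grasp_force: 0.0
```

Request:
jog_arm:
  increments: [0, 0, 0, 0, 0, 0, 1.5, 0, 0, 0, 0, 0, 0, 1.5, 0, 0, 0, 0, 0, 0, 1.5, 0, 0, 0, 0, 0, 0, 1.5, 0, 0, 0, 0, 0, 0, 1.5, 0, 0, 0, 0, 0, 0, 1.5]
  squeeze: 45

```text
time_s: 6.55
position: [0.5409, 0.2527, -0.014]
orientation: [0.981, -0.195, 0.0, -0.0]
contact_force: [-0.2, 0.3, 4.3]
opening: 0.269
grasp_force: 44.2
```

Request:
jog_arm:
  increments: [0, 0, -1, 0, 0, 0, 1.5, 0, 0, -2, 0, 0, 0, 1.5, 0, 0, -4, 0, 0, 0, 1.5, 0, 0, -4, 0, 0, 0, 1.5, 0, 0, -3, 0, 0, 0, 1.5, 0, 0, 0, 0, 0, 0, 1.5]

```text
time_s: 7.3
position: [0.5421, 0.2533, 0.1283]
orientation: [0.981, -0.195, 0.002, -0.002]
contact_force: [-0.5, -0.6, -2.7]
opening: 0.265
grasp_force: 44.3
```

```bash
python3 - <<'E'
from h import *
go([.5329,-.1283,.10],11)
E
```

```text
tool x,y,z [[0.924, -0.382, 0.004], [-0.382, -0.924, -0.004], [0.005, 0.002, -1.0]]
shift cm [13.72 35.62  2.74] turn z -0.584 j [0.34 0.21 1.37 0.   1.55 2.31] F [-0.5 -0.6 -2.7] t 7.3
```

Request:
jog_arm:
  increments: [1, 2.6, 0, 0, 0, 0, 1.5, 1.9, 4.95, 0, 0, 0, 0, 1.5, 1.9, 4.95, 0, 0, 0, 0, 1.5, 1.9, 4.95, 0, 0, 0, 0, 1.5, 1.9, 4.95, 0, 0, 0, 0, 1.5, 1.9, 4.95, 0, 0, 0, 0, 1.5, 1.9, 4.95, 0, 0, 0, 0, 1.5, 1.3, 3.3, 0, 0, 0, 0, 1.5]

```text
time_s: 8.3
position: [0.5292, -0.1305, 0.1223]
orientation: [0.981, -0.196, -0.002, -0.0]
contact_force: [1.0, -0.0, -2.9]
opening: 0.265
grasp_force: 44.6
```

Request:
jog_arm:
  increments: [0, 0, 0, 0, 0, -0.12, 1.5, 0, 0, 0.7, 0, 0, -0.12, 1.5, 0, 0, 0.7, 0, 0, -0.12, 1.5, 0, 0, 0.7, 0, 0, -0.12, 1.5, 0, 0, 0.6, 0, 0, -0.104, 1.5, 0, 0, 0, 0, 0, 0, 1.5, 0, 0, 0, 0, 0, 0, 1.5]

```text
time_s: 9.18
position: [0.5304, -0.1285, 0.0972]
orientation: [0.995, 0.095, -0.001, -0.0]
contact_force: [0.3, 0.1, -3.5]
opening: 0.267
grasp_force: 44.6
```

```bash
python3 - <<'E'
from h import *
go([.5329,-.1283,.016],11)
o=get_obs(); t=o["position"]; M=R.from_quat(o["orientation"]).as_matrix()
p,d,K,T=grab("wrist"); C=cloud(d,K,T); L=(C-t)@M*1000; cv2.imwrite("pics/w4.png",p[...,::-1])
s=L[(d>0)&(abs(L[...,1])<20)&(L[...,0]>14)&(L[...,0]<80)&(L[...,2]>-70)&(L[...,2]<-30)]
print("pin",len(s),s.min(0),s.max(0),np.percentile(s[:,2],3),[s[(s[:,0]>a)&(s[:,0]<a+12)][:,1:].mean(0).round(1) if ((s[:,0]>a)&(s[:,0]<a+12)).any() else 0 for a in(15,27,39)])
a=np.deg2rad(11); X=np.array([np.cos(a),np.sin(a)]);Y=np.array([-X[1],X[0]]);v=np.array([.5447,-.126])
q=np.stack([(C[...,:2]-v)@X*1000,(C[...,:2]-v)@Y*1000,C[...,2]*1000-47],-1)[d>0]
def m(n,s): s=q[s];print(n,len(s),np.percentile(s,[1,50,99],axis=0).round(1).tolist())
m("saddle+",(q[:,0]>15)&(q[:,0]<49)&(abs(q[:,1])<30)&(q[:,2]>-14)&(q[:,2]<0))
m("saddle+l",(q[:,0]>15)&(q[:,0]<49)&(q[:,1]<30)&(q[:,1]>16)&(q[:,2]>-6)&(q[:,2]<0))
m("saddle+r",(q[:,0]>15)&(q[:,0]<49)&(q[:,1]>-30)&(q[:,1]<-16)&(q[:,2]>-6)&(q[:,2]<0))
m("stop",(q[:,0]>45)&(q[:,0]<75)&(abs(q[:,1])<30)&(q[:,2]>4)&(q[:,2]<14))
E
```

```text
tool x,y,z [[0.982, 0.189, -0.002], [0.189, -0.982, -0.001], [-0.002, 0.001, -1.0]]
shift cm [0.26 0.04 8.12] turn z -0.002 j [-0.34  0.12  1.54 -0.    1.48  1.04] F [ 0.3  0.1 -3.5] t 9.175
pin 6956 [ 14.00275763 -13.01785042 -58.78925757] [ 53.82851171  11.06423408 -35.02204717] -57.60553673899823 [array([ -0.9, -54.6]), array([ -0.9, -54.6]), array([ -0.9, -54.7])]
saddle+ 1668 [[29.0, -21.2, -13.8], [37.9, 6.2, -4.0], [45.9, 25.9, -1.4]]
saddle+l 431 [[28.5, 16.3, -4.5], [37.4, 21.4, -2.8], [45.6, 26.2, -1.3]]
saddle+r 244 [[28.3, -21.6, -4.5], [37.3, -18.8, -2.7], [45.5, -16.0, -1.3]]
stop 1054 [[51.1, -15.6, 4.2], [55.9, 1.9, 7.2], [65.8, 19.8, 8.7]]
```

View pics/w4.png

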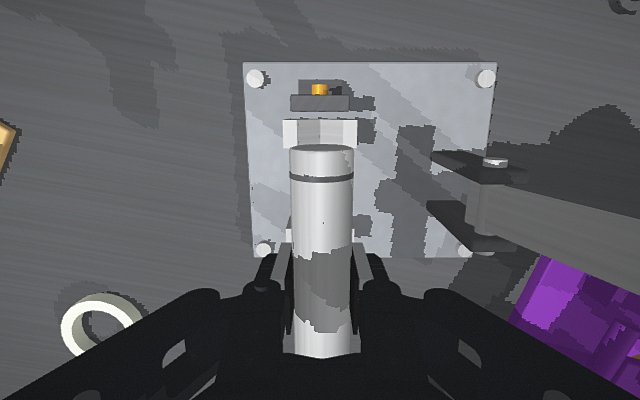

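The pin is held level at (320,250), pointing at the saddle (320,133), with the stop plate at (320,102) about 12 mm ahead of it. I'll lower it guardedly.

Request:
jog_arm:
  increments: [0.5, -0.1, 2.5, 0, 0, 0, 1.5, 0, 0, 3, 0, 0, 0, 1.5, 0, 0, 2, 0, 0, 0, 1.5, 0, 0, 1, 0, 0, 0, 1.5, 0, 0, 0.5, 0, 0, 0, 1.5, 0, 0, 0, 0, 0, 0, 1.5]

```text
time_s: 9.98
position: [0.5362, -0.1269, 0.0089]
orientation: [0.995, 0.096, 0.0, 0.0]
contact_force: [-1.1, 0.2, -2.5]
opening: 0.265
grasp_force: 44.7
```

Request:
jog_arm:
  increments: [0, 0, 0.2, 0, 0, 0, 1.5, 0, 0, 0.1, 0, 0, 0, 1.5, 0, 0, 0, 0, 0, 0, 1.5]

```text
time_s: 10.35
position: [0.5359, -0.1269, 0.0056]
orientation: [0.995, 0.096, 0.0, 0.0]
contact_force: [0.2, -0.3, -2.9]
opening: 0.266
grasp_force: 44.7
```

Request:
jog_arm:
  increments: [0, 0, 0.1, 0, 0, 0, 1.5, 0, 0, 0.1, 0, 0, 0, 1.5, 0, 0, 0, 0, 0, 0, 1.5]

```text
time_s: 10.72
position: [0.5357, -0.1267, 0.0033]
orientation: [0.995, 0.096, -0.0, -0.0]
contact_force: [1.4, -0.6, -3.3]
opening: 0.258
grasp_force: 44.7
```

Request:
jog_arm:
  increments: [0, 0, 0.1, 0, 0, 0, 1.5, 0, 0, 0.1, 0, 0, 0, 1.5, 0, 0, 0, 0, 0, 0, 1.5]

```text
time_s: 11.1
position: [0.5358, -0.1266, 0.0015]
orientation: [0.995, 0.096, 0.0, -0.0]
contact_force: [-0.2, 0.8, -0.8]
opening: 0.263
grasp_force: 44.8
```

Contact is beginning. A little further.

Request:
jog_arm:
  increments: [0, 0, 0.1, 0, 0, 0, 1.5, 0, 0, 0, 0, 0, 0, 1.5, 0, 0, 0, 0, 0, 0, 1.5]

```text
time_s: 11.48
position: [0.536, -0.1263, 0.0011]
orientation: [0.995, 0.096, 0.0, -0.0]
contact_force: [-3.1, 3.8, 5.7]
opening: 0.264
grasp_force: 45.4
```

Request:
jog_arm:
  increments: [0, 0, 0, 0, 0, 0, 2.7, 0, 0, 0, 0, 0, 0, 3.2, 0, 0, 0, 0, 0, 0, 3.2, 0, -0.1, 0, 0, 0, 0, 3.2, 0, 0, 0, 0, 0, 0, 3.2]

```text
time_s: 12.1
position: [0.5356, -0.1259, 0.0004]
orientation: [0.995, 0.096, 0.0, 0.0]
contact_force: [0.1, -0.3, 0.7]
opening: 0.379
grasp_force: 0.0
```

```bash
cat > m.py <<'E'
from h import *
o=get_obs(); t=o["position"]; M=R.from_quat(o["orientation"]).as_matrix()
p,d,K,T=grab("wrist"); C=cloud(d,K,T); L=(C-t)@M*1000
s=L[(d>0)&(abs(L[...,1])<8)&(L[...,0]>13)&(L[...,0]<75)&(L[...,2]>-66)&(L[...,2]<-47)]
top=s[s[:,2]<np.percentile(s[:,2],50)]
f=s[:,0]; print("t",o["time_s"],"F vee",(M.T@o["contact_force"]).round(1),"cloud x hist",np.histogram(f,bins=range(12,76,4))[0])
for a in range(14,56,10):
    k=s[(s[:,0]>a)&(s[:,0]<a+10)]
    if len(k): A=np.c_[k[:,1]**2,k[:,1],np.ones(len(k))]; c=np.linalg.lstsq(A,k[:,2],rcond=None)[0]; print(a,"axis y",(-c[1]/2/c[0]).round(2),"top z world",(t[2]*1000-c[2]+c[1]**2/4/c[0]).round(1))
for z0,z1 in((-60,-55),(-55,-47)):
    k=s[(s[:,2]>z0)&(s[:,2]<z1)&(abs(s[:,1])<6)][:,0]; print(z0,np.histogram(k,bins=range(40,72,2))[0])
E
python3 m.py
```

```text
t 12.1 F vee [ 0.   0.3 -0.7] cloud x hist [322 438 441 466 479 493 496 502 548 543 417  37 573 580 456]
14 axis y -0.65 top z world 58.0
24 axis y -0.57 top z world 58.0
34 axis y -0.6 top z world 58.0
44 axis y -0.64 top z world 57.6
54 axis y 3.08 top z world 54.2
-60 [198 193 207 209 200 203 225   1   0   0   9   6  11  11   9]
-55 [  0   0   0   0   3   0  68  22   0  26 194 220 204 206 208]
```

The pin is seated level and straight, with its end about 5.5 mm from the stop. I'll regrip lightly and slide it.

Request:
jog_arm:
  increments: [0, -0.05, 0, 0, 0, 0, 2.0, 0, 0, 0, 0, 0, 0, 1.5, 0, 0, 0, 0, 0, 0, 1.5, 0, 0, 0, 0, 0, 0, 1.5]
  squeeze: 25

```text
time_s: 12.65
position: [0.5358, -0.1261, 0.0006]
orientation: [0.995, 0.096, 0.0, 0.001]
contact_force: [1.0, -4.5, -0.7]
opening: 0.275
grasp_force: 25.6
```

Request:
jog_arm:
  increments: [0.1, 0, 0, 0, 0, 0, 1.5, 0.1, 0, 0, 0, 0, 0, 1.5, 0.1, 0, 0, 0, 0, 0, 1.5, 0, 0, 0, 0, 0, 0, 1.5]

```text
time_s: 13.15
position: [0.5383, -0.1254, 0.0008]
orientation: [0.995, 0.096, -0.0, 0.001]
contact_force: [-0.5, -5.5, 2.0]
opening: 0.273
grasp_force: 25.9
```

Request:
jog_arm:
  increments: [0.1, 0, 0, 0, 0, 0, 1.5, 0, 0, 0, 0, 0, 0, 1.5]

```text
time_s: 13.4
position: [0.5393, -0.1252, 0.0008]
orientation: [0.995, 0.096, -0.0, 0.001]
contact_force: [-1.7, -4.2, 2.0]
opening: 0.27
grasp_force: 25.9
```

Request:
jog_arm:
  increments: [0.1, 0, 0, 0, 0, 0, 1.5, 0, 0, 0, 0, 0, 0, 1.5]

```text
time_s: 13.65
position: [0.5403, -0.125, 0.0008]
orientation: [0.995, 0.096, -0.0, 0.001]
contact_force: [-1.0, -4.4, 2.1]
opening: 0.268
grasp_force: 25.9
```

Request:
jog_arm:
  increments: [0.05, 0, 0, 0, 0, 0, 1.5, 0, 0, 0, 0, 0, 0, 1.5]

```text
time_s: 13.9
position: [0.5407, -0.1249, 0.0008]
orientation: [0.995, 0.096, -0.0, 0.001]
contact_force: [-1.7, -4.1, 2.8]
opening: 0.27
grasp_force: 25.9
```

Request:
jog_arm:
  increments: [0.05, 0, 0, 0, 0, 0, 1.5, 0, 0, 0, 0, 0, 0, 1.5]

```text
time_s: 14.15
position: [0.5412, -0.1248, 0.0008]
orientation: [0.995, 0.096, -0.0, 0.001]
contact_force: [-1.1, -5.8, 1.7]
opening: 0.269
grasp_force: 25.9
```

Request:
jog_arm:
  increments: [0.05, 0, 0, 0, 0, 0, 1.5, 0, 0, 0, 0, 0, 0, 1.5]

```text
time_s: 14.4
position: [0.5414, -0.1248, 0.0008]
orientation: [0.995, 0.096, -0.001, 0.001]
contact_force: [-1.9, -5.1, 2.3]
opening: 0.271
grasp_force: 26.0
```

Request:
jog_arm:
  increments: [0.05, 0, 0, 0, 0, 0, 1.5, 0, 0, 0, 0, 0, 0, 1.5]

```text
time_s: 14.65
position: [0.5414, -0.1248, 0.0008]
orientation: [0.995, 0.096, -0.001, 0.001]
contact_force: [-3.0, -5.7, 3.0]
opening: 0.274
grasp_force: 26.0
```

```bash
python3 m.py
```

```text
t 14.65 F vee [-4.1  5.  -3. ] cloud x hist [326 427 467 451 478 487 506 508 536 540 602 553 591 325 158]
14 axis y -0.9 top z world 58.3
24 axis y -0.9 top z world 58.3
34 axis y -0.94 top z world 58.4
44 axis y -0.85 top z world 58.1
54 axis y 11.25 top z world 54.2
-60 [192 199 203 201 200 203 217   0   4   5   6   3   0   0   0]
-55 [  1   1   1   5   4   3  42 198 204 201 214 218 163 162 158]
```

Position has stopped advancing, so the pin is touching. Press a little more to be sure.

Request:
jog_arm:
  increments: [0.05, 0, 0, 0, 0, 0, 1.5, 0, 0, 0, 0, 0, 0, 1.5]

```text
time_s: 14.95
position: [0.5414, -0.1248, 0.0008]
orientation: [0.995, 0.096, -0.002, 0.001]
contact_force: [-4.0, -5.5, 4.5]
opening: 0.273
grasp_force: 26.1
```

Request:
jog_arm:
  increments: [0.05, 0, 0, 0, 0, 0, 1.5, 0, 0, 0, 0, 0, 0, 1.5]

```text
time_s: 15.2
position: [0.5413, -0.1248, 0.0008]
orientation: [0.995, 0.096, -0.002, 0.001]
contact_force: [-6.6, -7.0, 4.9]
opening: 0.272
grasp_force: 26.2
```

Request:
jog_arm:
  increments: [0.05, 0, 0, 0, 0, 0, 1.5, 0, 0, 0, 0, 0, 0, 1.5]

```text
time_s: 15.45
position: [0.5412, -0.1248, 0.0007]
orientation: [0.995, 0.096, -0.003, 0.001]
contact_force: [-8.7, -7.1, 6.0]
opening: 0.27
grasp_force: 26.3
```

The pin is home at about 10 N. Release, rise and close the fingers.

Request:
jog_arm:
  increments: [0, 0, 0, 0, 0, 0, 2.8, 0, 0, 0, 0, 0, 0, 4, 0, 0, 0, 0, 0, 0, 5, 0, 0, 0, 0, 0, 0, 5, -0.2, 0, -1, 0, 0, 0, 5, 0, 0, -3, 0, 0, 0, 5, 0, 0, -5, 0, 0, 0, 5, 0, 0, -5.5, 0, 0, 0, 0, 0, 0, -5.5, 0, 0, 0, 0, 0, 0, -4, 0, 0, 0, 0]

```text
time_s: 16.7
position: [0.5423, -0.1242, 0.2447]
orientation: [0.995, 0.096, 0.002, 0.001]
contact_force: [0.4, -0.5, -0.3]
opening: 0.002
grasp_force: 0.0
```

```bash
python3 - <<'E'
from h import *
go([.581,-.313,.24],11)
p,d,K,T=grab("top"); C=cloud(d,K,T)
a=np.deg2rad(11); X=np.array([np.cos(a),np.sin(a)]);Y=np.array([-X[1],X[0]]);v=np.array([.5447,-.126])
q=np.stack([(C[...,:2]-v)@X*1000,(C[...,:2]-v)@Y*1000,C[...,2]*1000-47],-1)[d>0]
def m(n,s): s=q[s];print(n,len(s),np.percentile(s,[1,50,99],axis=0).round(1).tolist() if len(s) else 0)
m("handle",(q[:,1]<-120)&(q[:,1]>-180)&(abs(q[:,0])<45)&(q[:,2]>165)&(q[:,2]<195))
p,d,K,T=grab("wrist"); C=cloud(d,K,T)
q=np.stack([(C[...,:2]-v)@X*1000,(C[...,:2]-v)@Y*1000,C[...,2]*1000-47],-1)[d>0]
m("pin",(abs(q[:,0])<70)&(abs(q[:,1])<6)&(q[:,2]>9)&(q[:,2]<14))
m("stop",(q[:,0]>45)&(q[:,0]<75)&(abs(q[:,1])<30)&(q[:,2]>4)&(q[:,2]<9))
E
```

```text
tool x,y,z [[0.982, 0.191, 0.004], [0.191, -0.982, 0.002], [0.005, -0.001, -1.0]]
shift cm [ 0.2  19.27  0.52] turn z -0.0 j [-0.33  0.09  1.28  0.    1.76  1.05] F [ 0.4 -0.5 -0.3] t 16.7
handle 238 [[-35.3, -149.9, 165.7], [-5.1, -140.5, 180.4], [22.3, -134.5, 184.3]]
pin 882 [[-56.9, -4.5, 9.0], [-0.6, 1.1, 10.5], [50.0, 5.7, 12.7]]
stop 371 [[45.7, -14.9, 4.2], [56.0, 3.1, 7.1], [66.3, 20.0, 8.8]]
```

Request:
jog_arm:
  increments: [0, 2.7, 0, 0, 0, 0, 0, 0.2, 5.5, 0, 0, 0, 0, 0, 0, 5.5, 0, 0, 0, 0, 0, 0, 5.5, 0, 0, 0, 0, 0, 0, 0, 2.5, 0, 0, 0, 0, 0, 0, 3, 0, 0, 0, 0, 0, 0, 1.5, 0, 0, 0, 0, 0, 0, 0, 0, 0, 0, 0]

```text
time_s: 17.8
position: [0.5796, -0.3115, 0.1685]
orientation: [0.995, 0.096, -0.001, -0.001]
contact_force: [-0.1, 0.4, 0.4]
opening: -0.0
grasp_force: 0.0
```

```bash
python3 - <<'E'
from h import *
go([.581,-.313,.172],11)
o=get_obs(); t=o["position"]; M=R.from_quat(o["orientation"]).as_matrix()
p,d,K,T=grab("side"); C=cloud(d,K,T); L=(C-t)@M*1000
q=T[:3,:3]@t+T[:3,3]; u,v=(K@q/q[2])[:2].astype(int); print(u,v)
cv2.imwrite("pics/s3.png",cv2.resize(p[max(v-70,0):v+90,u-80:u+120],None,fx=3.5,fy=3.5,interpolation=cv2.INTER_CUBIC)[...,::-1])
E
```

```text
tool x,y,z [[0.982, 0.191, -0.003], [0.191, -0.982, -0.003], [-0.003, 0.002, -1.0]]
shift cm [ 0.11  0.18 -0.35] turn z 0.0 j [-0.58  0.34  1.14 -0.    1.67  0.8 ] F [-0.1  0.4  0.4] t 17.8
357 98
```

View pics/s3.png

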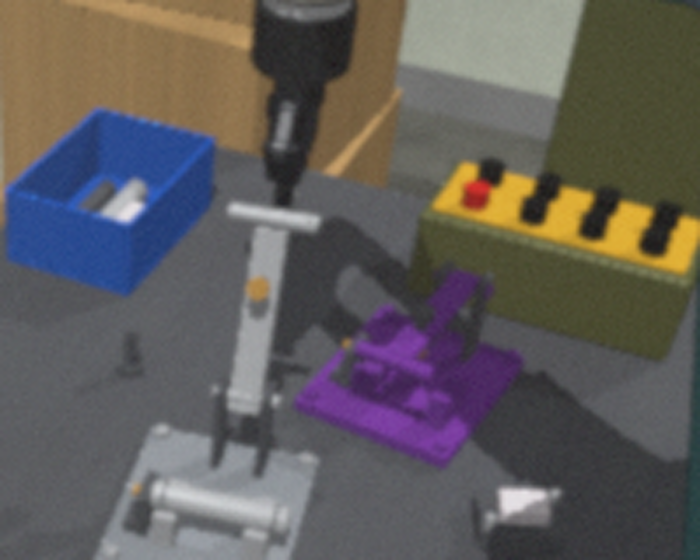

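The fingers at (285,190) stand behind the middle of the handle bar (275,215), and the pin lies in the V against the stop. Pushing the strap over.

Request:
jog_arm:
  increments: [0, -1, 0, 0, 0, 0, 0, 0, -1, 0, 0, 0, 0, 0, 0, -1, 0, 0, 0, 0, 0, 0, -1, 0, 0, 0, 0, 0, 0, -1, 0, 0, 0, 0, 0]

```text
time_s: 18.48
position: [0.5727, -0.2668, 0.1753]
orientation: [0.995, 0.095, 0.004, 0.006]
contact_force: [0.9, -7.5, 6.8]
opening: -0.003
grasp_force: 4.1
```

Request:
jog_arm:
  increments: [0, -1, 0, 0, 0, 0, 0, 0, -1, 0, 0, 0, 0, 0, 0, -1, 0, 0, 0, 0, 0, 0, -1, 0, 0, 0, 0, 0, 0, -1, 0, 0, 0, 0, 0]

```text
time_s: 19.1
position: [0.5627, -0.2157, 0.1731]
orientation: [0.995, 0.095, 0.003, 0.003]
contact_force: [2.5, -6.5, -0.2]
opening: -0.001
grasp_force: 2.9
```

Request:
jog_arm:
  increments: [0, -1, 0, 0, 0, 0, 0, 0, -1, 0, 0, 0, 0, 0, 0, -1, 0, 0, 0, 0, 0]

```text
time_s: 19.48
position: [0.5559, -0.1864, 0.1707]
orientation: [0.995, 0.095, 0.001, 0.003]
contact_force: [1.0, -6.5, -1.5]
opening: -0.003
grasp_force: 2.7
```

Request:
jog_arm:
  increments: [0, -1, 0, 0, 0, 0, 0, 0, -1, 0, 0, 0, 0, 0, 0, -0.5, 0, 0, 0, 0, 0]

```text
time_s: 19.85
position: [0.5509, -0.162, 0.1703]
orientation: [0.995, 0.095, 0.0, 0.003]
contact_force: [1.4, -8.2, -3.3]
opening: 0.002
grasp_force: 3.2
```

Request:
jog_arm:
  increments: [0, -1, 0, 0, 0, 0, 0, 0, -1, 0, 0, 0, 0, 0, 0, 0, 0, 0, 0, 0, 0]

```text
time_s: 20.23
position: [0.5471, -0.1408, 0.1709]
orientation: [0.995, 0.096, 0.0, 0.001]
contact_force: [1.0, -4.3, -0.4]
opening: -0.005
grasp_force: 2.0
```

```bash
cat > hd.py <<'E'
from h import *
import sys
o=get_obs(); t=o["position"]
a=np.deg2rad(11); X=np.array([np.cos(a),np.sin(a)]);Y=np.array([-X[1],X[0]]);v=np.array([.5447,-.126])
w=lambda c:np.stack([(c[...,:2]-v)@X*1000,(c[...,:2]-v)@Y*1000,c[...,2]*1000-47],-1)
print("tcp vee",w(t).round(1))
for n in("top","side"):
    p,d,K,T=grab(n); q=w(cloud(d,K,T)); g=d>0
    r=np.hypot(q[...,1]+95,q[...,2]-39); ang=np.arctan2(q[...,2]-39,q[...,1]+95)
    k=g&(abs(abs(q[...,0])-25)<9)&(abs(r-145)<10)&(ang>-.2)&(ang<2.2)
    print(n,k.sum(),"bar ang",np.median(ang[k]).round(3) if k.any() else 0, "mean yz",q[k].mean(0).round(1) if k.any() else 0)
E
python3 hd.py
```

```text
tcp vee [ -0.5 -15.  123.9]
top 15 bar ang 0.905 mean yz [ 31.3  -1.3 157. ]
side 78 bar ang 0.866 mean yz [ -1.4   2.5 153.6]
```

The strap is at about 0.9 rad, past vertical. I'll lift over the bar and press it down along its arc from above.

Request:
jog_arm:
  increments: [0, 0, -1.3, 0, 0, 0, 0, 0, 0, -1.2, 0, 0, 0, 0, 0, -1.5, 0, 0, 0, 0, 0, 0, -0.6, 1.8, 0, 0, 0, 0, 0, -0.2, 1.4, 0, 0, 0, 0, 0, -1, 1.05, 0, 0, 0, 0, 0, -0.9, 1.15, 0, 0, 0, 0, 0, 0, 0, 0, 0, 0, 0]

```text
time_s: 21.32
position: [0.5381, -0.0893, 0.1426]
orientation: [0.995, 0.099, 0.0, -0.008]
contact_force: [-4.3, 19.9, 13.0]
opening: -0.005
grasp_force: 12.4
```

```bash
python3 hd.py
```

```text
tcp vee [ 0.5 37.3 95.6]
top 31 bar ang 0.64 mean yz [-26.6  23.8 126.9]
side 72 bar ang 0.592 mean yz [  1.5  30.8 123.2]
```

The finger is riding on the front side of the bar (force +y 20 N). Lift and come down again slightly behind the bar's crest.

Request:
jog_arm:
  increments: [0, 0, -1.5, 0, 0, 0, 0, 0, 0, -1, 0, 0, 0, 0, 0, 0.6, 0, 0, 0, 0, 0, 0, 0, 0, 0, 0, 0, 0]

```text
time_s: 21.92
position: [0.5399, -0.1059, 0.1655]
orientation: [0.995, 0.095, -0.001, -0.0]
contact_force: [-0.2, -0.2, -0.2]
opening: 0.0
grasp_force: 0.0
```

```bash
python3 hd.py
```

```text
tcp vee [ -0.9  20.6 118.5]
top 0 bar ang 0 mean yz 0
side 74 bar ang 0.59 mean yz [  1.5  30.8 123.1]
```

Request:
jog_arm:
  increments: [0, 0, 1.4, 0, 0, 0, 0, 0, 0, 0.9, 0, 0, 0, 0, 0, -0.5, 0.7, 0, 0, 0, 0, 0, 0, 0, 0, 0, 0, 0]

```text
time_s: 22.52
position: [0.5388, -0.0996, 0.1355]
orientation: [0.995, 0.096, -0.001, -0.0]
contact_force: [0.5, -1.2, 0.3]
opening: -0.001
grasp_force: 0.0
```

Request:
jog_arm:
  increments: [0, -0.5, 0.9, 0, 0, 0, 0, 0, 0, 0, 0, 0, 0, 0]

```text
time_s: 22.78
position: [0.5381, -0.0951, 0.1266]
orientation: [0.995, 0.096, -0.0, -0.0]
contact_force: [-0.2, 0.1, -0.2]
opening: 0.001
grasp_force: 0.0
```

```bash
python3 hd.py
```

```text
tcp vee [-0.6 31.6 79.6]
top 4 bar ang 0.494 mean yz [-30.9  30.5 105.6]
side 74 bar ang 0.443 mean yz [1.000e-01 4.150e+01 1.034e+02]
```

Request:
jog_arm:
  increments: [0, -0.5, 1.2, 0, 0, 0, 0, 0, -0.4, 1.3, 0, 0, 0, 0, 0, 0, 0, 0, 0, 0, 0]

```text
time_s: 23.25
position: [0.5361, -0.0861, 0.1014]
orientation: [0.995, 0.096, -0.001, -0.0]
contact_force: [0.0, 0.2, -0.6]
opening: 0.003
grasp_force: 0.0
```

```bash
python3 hd.py
```

```text
tcp vee [-0.8 40.8 54.4]
top 18 bar ang 0.301 mean yz [-27.1  42.4  81.9]
side 72 bar ang 0.267 mean yz [ 0.  51.  78.2]
```

Request:
jog_arm:
  increments: [0, -0.4, 1.0, 0, 0, 0, 0, 0, -0.2, 1.0, 0, 0, 0, 0, 0, 0, 0, 0, 0, 0, 0]

```text
time_s: 23.72
position: [0.5347, -0.08, 0.0811]
orientation: [0.995, 0.096, -0.001, -0.001]
contact_force: [-0.5, -0.6, 0.1]
opening: 0.002
grasp_force: 0.0
```

Request:
jog_arm:
  increments: [0, 0, 0.4, 0, 0, 0, 0, 0, 0, 0.3, 0, 0, 0, 0]

```text
time_s: 23.98
position: [0.5349, -0.0795, 0.0752]
orientation: [0.995, 0.096, -0.0, -0.001]
contact_force: [-2.3, 2.4, 3.6]
opening: -0.001
grasp_force: 2.0
```

Request:
jog_arm:
  increments: [0, 0, 0.3, 0, 0, 0, 0]

```text
time_s: 24.1
position: [0.5354, -0.0799, 0.0724]
orientation: [0.995, 0.096, -0.0, -0.0]
contact_force: [-1.3, 2.8, 4.5]
opening: -0.001
grasp_force: 2.0
```

Request:
jog_arm:
  increments: [0, 0, 0.2, 0, 0, 0, 0]

```text
time_s: 24.22
position: [0.5356, -0.0801, 0.0703]
orientation: [0.995, 0.096, 0.0, -0.0]
contact_force: [-0.2, 3.5, 5.6]
opening: 0.002
grasp_force: 1.9
```

Request:
jog_arm:
  increments: [0, 0, 0.2, 0, 0, 0, 0]

```text
time_s: 24.35
position: [0.5357, -0.0803, 0.0684]
orientation: [0.995, 0.096, 0.0, -0.0]
contact_force: [-0.8, 2.9, 3.6]
opening: 0.0
grasp_force: 1.9
```

Request:
jog_arm:
  increments: [0, 0, 0.2, 0, 0, 0, 0]

```text
time_s: 24.48
position: [0.5357, -0.0803, 0.0664]
orientation: [0.995, 0.096, 0.0, -0.0]
contact_force: [-0.6, 3.4, 3.7]
opening: -0.001
grasp_force: 1.9
```

Request:
jog_arm:
  increments: [0, 0, 0.2, 0, 0, 0, 0]

```text
time_s: 24.6
position: [0.5358, -0.0803, 0.0658]
orientation: [0.995, 0.096, 0.0, -0.0]
contact_force: [-4.8, 4.8, 14.1]
opening: 0.005
grasp_force: 7.2
```

Request:
jog_arm:
  increments: [0, 0, 0.2, 0, 0, 0, 0]

```text
time_s: 24.72
position: [0.5359, -0.0803, 0.0656]
orientation: [0.995, 0.096, 0.001, 0.0]
contact_force: [-7.1, 5.0, 21.0]
opening: -0.002
grasp_force: 10.6
```

It's clamped at about 21 N. Lift off and check.

Request:
jog_arm:
  increments: [0, 0, 0, 0, 0, 0, 0, 0, 0, 0, 0, 0, 0, 0, 0, 0, -0.5, 0, 0, 0, 0, 0, 0, -1.5, 0, 0, 0, 0, 0, 0, -3, 0, 0, 0, 0, 0, 0, -5, 0, 0, 0, 0, 0, 0, -3, 0, 0, 0, 0, 0, 0, 0, 0, 0, 0, 0]

```text
time_s: 25.72
position: [0.5373, -0.0815, 0.1961]
orientation: [0.995, 0.096, 0.003, 0.002]
contact_force: [0.2, -0.3, 0.4]
opening: 0.001
grasp_force: 0.0
```

```bash
python3 hd.py; python3 - <<'E'
from h import *
a=np.deg2rad(11); X=np.array([np.cos(a),np.sin(a)]);Y=np.array([-X[1],X[0]]);v=np.array([.5447,-.126])
for n in("side","top"):
    p,d,K,T=load(n); C=cloud(d,K,T); q=np.stack([(C[...,:2]-v)@X*1000,(C[...,:2]-v)@Y*1000,C[...,2]*1000-47],-1)
    s=q[(d>0)&(abs(q[...,0])<80)&(abs(q[...,1])<7)&(q[...,2]>6)&(q[...,2]<15)]
    print(n,len(s),np.histogram(s[:,0],bins=range(-80,81,10))[0],np.percentile(s[:,2],90))
E
```

```text
tcp vee [  1.3  45.1 149.1]
top 0 bar ang 0 mean yz 0
side 67 bar ang 0.038 mean yz [-0.3 55.5 43.9]
side 80 [ 0  0  6 10 10 10  8  5  0  0  5  8  8  8  2  0] 11.511007588920107
top 113 [ 0  0 22 22 21 21 23  1  0  3  0  0  0  0  0  0] 13.53979449026093
```

```bash
python3 -c "
from rig import *
print(job_done())"
```

```text
the job is handed in; nothing more can be done
None
```

I handed the job in after about 26 s of robot time: the long pin is in the V and was pushed home against the stop at about 10 N. The strap is pressed down at about 21 N, and after I lifted off it measured about 0.03 to 0.04 rad; the verdict was not shown, and I did not measure the final screw force on the pin or the bystanders' positions.

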